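# Four-step check stroke on a bench dispenser

## Task

Make the four-step dry check stroke on the eight-channel bench dispenser: slide the black transport-lock knob on top of its head all the way to the unlocked end stop (away from the hand lever), then press the hand lever at its side down exactly four clicks, counting them by feel after the idle travel and never going on to a fifth. The lever springs back up if let go, so finish while still holding it down at the fourth click. Leave the bottle, the tube rack and the tip box where they stand.

Things in the scene. Friction and masses are not known exactly. Their poses are not given: they have to be found in the camera images.
- dispenser: White bench-top eight-channel dispenser, fixed: base 280 x 220 mm, column (272 mm high) at the back, overhanging head 155 mm deep, 150 mm wide, its flat top 260 mm above the bench. Origin on the bench under the middle of the base; -x is its front, which faces roughly to the robot, +x its back, +y its left side, -y the side with the hand lever. Only the lock knob stands on the head.
- lock (a joint): Travel of the transport-lock knob, m: 0 locked, 0.040 unlocked, at its end stop. It slides along the dispenser's +y, away from the hand lever, with about 2.5 N of friction, and stays where it is left. While locked, a steel bolt joined to it sticks out of the head under the lever arm and blocks the lever; it is clear from about 0.020.
- lock_knob (a point): Middle of the top of the lock knob, an upright black bar: 16 mm thick along its sliding direction (dispenser y), 30 mm along dispenser x, its top 29 mm above the head's flat top, 289 mm above the bench. Axes as the dispenser's.
- lever (a joint): Hand lever, rad: 0 at rest, 35 degrees above level, pointing to the front; grows pressed down, to 1.42. Spring force at the grip: 9 N at rest to 12.5 N fully down. First tooth after 6 to 21 degrees (set anew each day), then one each 10 degrees (28 mm of grip travel): the force rises some 5 N, drops in 3 degrees to 5 N under the spring's (the click), and returns. Let go, it springs up.
- grip: The lever's grip: a black sleeve that turns freely on its pin, 22 mm diameter, 84 mm long along dispenser y, level, standing out sideways from the lever's end at the dispenser's right (-y) side, free all round. Origin in its middle, on its axis; at rest 297 mm above the bench. It moves on a circle of 160 mm radius about the pivot (see index), 64 mm farther right than index's origin.
- index: Steel index quadrant with seven teeth, on the lever's pivot, clamped. Origin on the pivot axis (along dispenser y), 205 mm above the bench, 20 mm behind the dispenser's middle, 80 mm to its right. Its -x axis points to the lever's place after the fourth click, midway between teeth 4 and 5; z upwards from there. In this frame the grip passes tooth 4's crest at z = +14 mm, tooth 5's at z = -14 mm.
- bottle: Glass reagent bottle with blue cap, loose, 72 mm diameter, 165 mm high, origin under its middle.
- rack: Pink tube rack with a few capped tubes, loose, 210 x 100 mm, 81 mm high over the caps, origin under its middle, x along its length.
- tipbox: Green tip box with clear lid, loose, 82 x 120 mm (x, y), 65 mm high, origin under its middle.

How it is judged:
On the way, in this order (a step that is already met when the one before it is completed fails the run):
1. the lock knob is slid to its unlocked end stop (value of joint lock above 0.037 m), for 0.1 s.
2. the lever is pressed over the first click (z of grip in the frame of index below 0.09 m).
3. the lever is pressed over the fourth click (z of grip in the frame of index below 0.013 m), for 0.2 s.
At the end, for the whole second after the job is handed in: Through the last second the lever stands still between its 4th and 5th tooth (grip within 13 mm of the fourth resting place, the crests being 14 mm away), held there by the fingers on its grip with more than 2 N, and the lock knob is still within 4 mm of its unlocked end stop (value of joint lock above 0.036 m and z of grip in the frame of index between -0.013 and 0.013 m and contact force between the fingers and grip above 2 N and velocity of joint lever between -0.08 and 0.08 rad/s); the arm keeps its last pose, push and grip.
It fails at once if the lever goes on over the fifth click (z of grip in the frame of index below -0.016 m).
It fails at once if the bottle is moved or knocked over (distance of bottle from where it was at the start of the episode above 0.03 m or angle between bottle's own z axis and vertical above 0.3 rad).
It fails at once if the tube rack is moved (distance of rack from where it was at the start of the episode above 0.03 m).
It fails at once if the tip box is moved (distance of tipbox from where it was at the start of the episode above 0.03 m).
It also fails if it takes over 64 s, if anything falls off the work surface, if the arm or the gripper's body presses on something with over 40 N, if the wrist force passes 120 N, or if a joint passes its speed limit or range.

## Robot

A 7-joint arm with a two-finger parallel gripper is mounted at the origin on the work surface. World frame = base frame: x ahead of the robot, y to its left, z up, the work surface at z = 0. Lengths are in m, angles in rad, forces in N, time in s.
With the tool pointing down it reaches from about 0.425 to 0.875 m from the base axis. Payload 8.4 kg.
Tool frame: the origin (TCP) lies midway between the tips of the shut fingers; the grasp point (between the pads) lies 19 mm behind it; z points along the fingers, y is the direction in which the jaws open and shut (so a half turn about z gives the same grasp; the last joint's range is limited). The gripper opens to 85 mm and grips with 20 to 120 N. Pads are 22 mm wide; open, the fingers measure 114 mm over their backs; the gripper's body (76 mm by 85 mm) begins 54 mm behind the grasp point. The pads swing forward as they close: fully open they stand 13 mm farther back than shut.
Start: joints at [1.133, 0.333, 0.04, 1.465, -0.013, 1.343, -0.059], TCP at [0.216, -0.613, 0.231] pointing down, gripper open.
Joint ranges: [-2.58, 2.58], [-0.38, 2.09], [-1.3, 1.39], [0.25, 2.4], [-1.5, 4.64], [0.08, 2.09], [-2.65, 2.65]. Speed limits (rad/s): [2.22, 2.22, 2.79, 2.79, 3.14, 3.14, 3.14].

## Interface

Orientations are given as a 3x3 rotation matrix whose columns are the frame's x, y, z axes.
In Python, from station import bot, viewer, ticket gives the robot as it stands.
- The arm moves only by the tool drive_tool, never from a script. Its argument "targets" is a list of rows, each a list of 5 numbers: the opening in per cent of the stroke, from 0 (shut) to 100 (fully open), then the shift along the tool's x, y, z as a fraction of full scale, then the turn about the tool's z as a fraction of full scale. In form: [[hand, dx, dy, dz, roll], ...]. A call has 1 to 20 rows; each row shifts and turns the commanded pose from where the row before left it, along the tool's axes as they then stand; what a row does not reach is not made up. Full scale, the value 1, is 25 mm for a shift and 0.08 rad for a turn. A row lasts 1/10 s, in which the tool goes at most 50 mm and 8.59 degrees, less where a joint would pass 70% of its speed; a pose out of reach is approached as far as the arm can. A call with a number of a shift or a turn outside -1 to 1 is refused whole. A call with a gripper value outside its range is refused whole. The fingers move at their own pace and stop on an object; "grip_force" is the grip in N (left out, the last holds). Time passes only in rows, so rows that do not move let the fingers close. It gives the time, the measured TCP pose, the force and the opening at its end, in the units of the state.
- bot.get_state(): the state, without advancing time (a new reading comes with each control period).
- viewer.capture(name): name is "scene" or "top" or "wrist"; returns a dict with "img" (420x560x3 uint8, red, green, blue), "fx", "fy", "cx", "cy" (pixels), "dist" ([k1, k2, p1, p2, k3] as OpenCV has them; the pictures are not rectified), "world_from_camera" (4x4, takes a point from camera to world coordinates). Camera axes: x right, y down, z forward; pixel columns grow to the right and rows downward; lengths in m; the calibration is good to about 2 mm. A picture is of the moment at which its call begins. There is no depth.
- ticket.close_job(): hands the job in, once; it reports no verdict.
The state is a dict: "t": time; "q": joint angles; "joint_vel": joint speeds; "tau": joint torques, N m; "tcp_pos": TCP position; "tcp_rot": TCP orientation; "ft_force": force on the tool from outside, world axes, zero at the start; "moment": the same for the moment, N m; "opening": finger opening in m.
Only numpy, scipy, OpenCV 4.12 (cv2) and the standard library are available. Lean on these libraries where they do the work, as an engineer would, in place of code of your own. Each camera call takes 0.05 s, during which the arm holds its last target. There are 200 camera calls.

## Working session

There is one attempt and no reset: what is moved stays moved. The work goes in short steps, Python scripts to look and compute and a tool call to move; the robot and the scene stay as the last step left them, time stands still between calls to the robot, and variables do not carry over. Pictures are saved under pics/ and viewed, about 8 in all and at most 12, crops included, and the job is handed in when it is done.

Besides the shell and the picture viewer there is one more tool, called after "Emit:" in YAML: its name, and indented under it one key for each argument. drive_tool: Moves the arm, as the interface text tells. Its arguments: {"type":"object","properties":{"targets":{"type":"array"},"grip_force":{"type":"number"}},"required":["targets"]}

```bash
mkdir -p pics; ls; python3 - <<'E'
from station import bot,viewer
import cv2,numpy as np
np.set_printoptions(precision=4,suppress=True)
s=bot.get_state(); print(s['t'],s['tcp_pos'],s['tcp_rot'],s['ft_force'],s['opening'])
import pickle
for n in ['scene','top']:
    c=viewer.capture(n); pickle.dump(c,open(n+'.pkl','wb'))
    cv2.imwrite(f'pics/{n}0.png',cv2.cvtColor(np.array(c['img']),cv2.COLOR_RGB2BGR))
    print(n,c['fx'],c['fy'],c['cx'],c['cy'],c['dist']);print(np.array(c['world_from_camera']))
E
```

```text
pics
0.0 [ 0.2159 -0.6126  0.2304] [[ 0.9431  0.3324 -0.0007]
 [ 0.3324 -0.9431  0.0015]
 [-0.0001 -0.0016 -1.    ]] [-0.2126 -0.3459 -0.2842] 0.085117940815699
scene 382.51304590273725 382.51304590273725 278.2323095384767 207.43668108219606 [-0.0461  0.      0.      0.      0.    ]
[[-0.223   0.8274 -0.5154  1.2105]
 [ 0.9747  0.1829 -0.1282  0.1848]
 [-0.0118 -0.531  -0.8473  1.2822]
 [ 0.      0.      0.      1.    ]]
top 515.7317460209811 515.7317460209811 272.8822275262908 212.957266683515 [-0.0014  0.      0.      0.      0.    ]
[[ 0.0208 -0.9918  0.1262  0.3451]
 [-0.9997 -0.0193  0.0128  0.0152]
 [-0.0102 -0.1264 -0.9919  1.7299]
 [ 0.      0.      0.      1.    ]]
```

View pics/scene0.png

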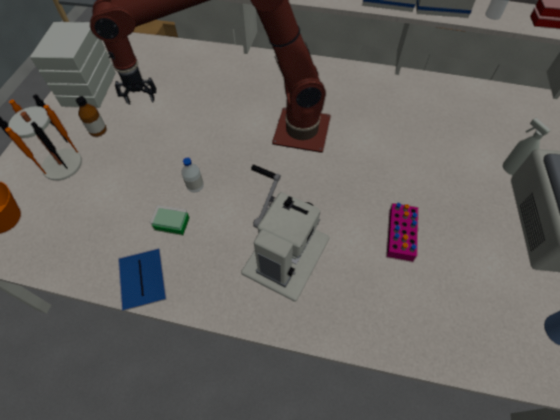

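View pics/top0.png

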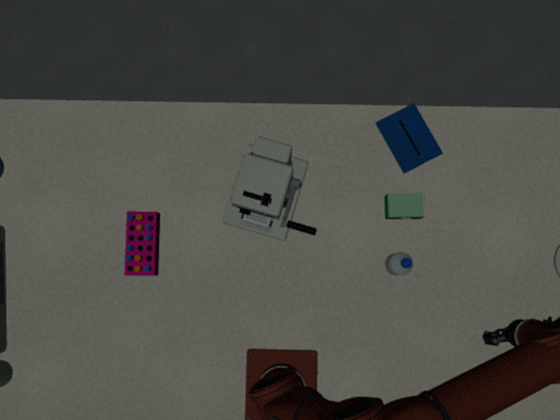

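Both views show the dispenser near top-view (265,195), the black grip at (301,228) and the knob near (266,198). The bottle is at (400,263), the tip box at (405,206) and the rack at (142,243). Next I'll zoom in on the dispenser.

```bash
cat > h.py <<'E'
import cv2,numpy as np
np.set_printoptions(precision=4,suppress=True)
def ray(c,px):
    K=np.array([[c['fx'],0,c['cx']],[0,c['fy'],c['cy']],[0,0,1.]]);T=np.array(c['world_from_camera'])
    u=cv2.undistortPoints(np.array([[px]],float),K,np.array(c['dist'],float))[0,0]
    return T[:3,3],T[:3,:3]@np.array([u[0],u[1],1])
def onz(c,px,z):
    o,d=ray(c,px);return o+d*(z-o[2])/d[2]
def proj(c,P):
    K=np.array([[c['fx'],0,c['cx']],[0,c['fy'],c['cy']],[0,0,1.]]);T=np.linalg.inv(np.array(c['world_from_camera']))
    return cv2.projectPoints(np.array(P,float).reshape(-1,1,3),cv2.Rodrigues(T[:3,:3])[0],T[:3,3],K,np.array(c['dist'],float))[0][:,0]
E
python3 - <<'E'
import pickle,cv2,numpy as np
from h import *
t=pickle.load(open('top.pkl','rb'));s=pickle.load(open('scene.pkl','rb'))
a=cv2.resize(cv2.cvtColor(t['img'][125:250,215:325],cv2.COLOR_RGB2BGR),None,fx=4.5,fy=4.5,interpolation=cv2.INTER_CUBIC)
b=cv2.resize(cv2.cvtColor(s['img'][155:300,235:335],cv2.COLOR_RGB2BGR),None,fx=3.88,fy=3.88,interpolation=cv2.INTER_CUBIC)
h=min(a.shape[0],b.shape[0]);im=np.hstack([a[:h],b[:h,:300]])
cv2.imwrite('pics/crop.png',cv2.convertScaleAbs(im,alpha=1.3,beta=20));print(im.shape)
g=t['img'].max(2)
m=(g<60).astype(np.uint8);m[:, :230]=0;m[:,325:]=0;m[:170]=0;m[245:]=0
n,l,st,ce=cv2.connectedComponentsWithStats(m)
for i in range(1,n):
  if st[i,4]>6:
    p=np.argwhere(l==i)[:,::-1].astype(np.float32);print(st[i],ce[i],cv2.minAreaRect(p))
# base plate corners
for n_,p in dict(bf_l=(222,222),bf_r=(287,240),bb_r=(309,160)).items(): print(n_,onz(t,p,.01))
print('grip',onz(t,(301,228),.297),'knob',onz(t,(266,198),.289))
for n_,p,z in (('bottle',(405,263),.165),('tip',(405,206),.065)): print(n_,onz(t,p,z))
E
```

```text
(562, 795, 3)
[233 171  69  50 463] [276.324  201.2376] ((272.9753723144531, 204.1832733154297), (39.348079681396484, 69.59876251220703), 60.7807502746582)
[243 191  29  16 209] [259.4163 197.3636] ((256.95001220703125, 196.15000915527344), (29.09295082092285, 12.332881927490234), 18.43494987487793)
[269 221   4   6  13] [270.6154 223.3077] ((270.54998779296875, 223.35000610351562), (1.8973664045333862, 5.375871658325195), 18.434947967529297)
[286 221  31  14 222] [300.8378 227.3559] ((300.7876281738281, 227.3141632080078), (30.79547691345215, 7.783009052276611), 14.620874404907227)
bf_l [0.53   0.2076 0.01  ]
bf_r [ 0.4738 -0.0116  0.01  ]
bb_r [ 0.748  -0.0818  0.01  ]
grip [ 0.4866 -0.0456  0.297 ] knob [0.5707 0.0541 0.289 ]
bottle [ 0.3999 -0.3659  0.165 ]
tip [ 0.5881 -0.3924  0.065 ]
```

View pics/crop.png

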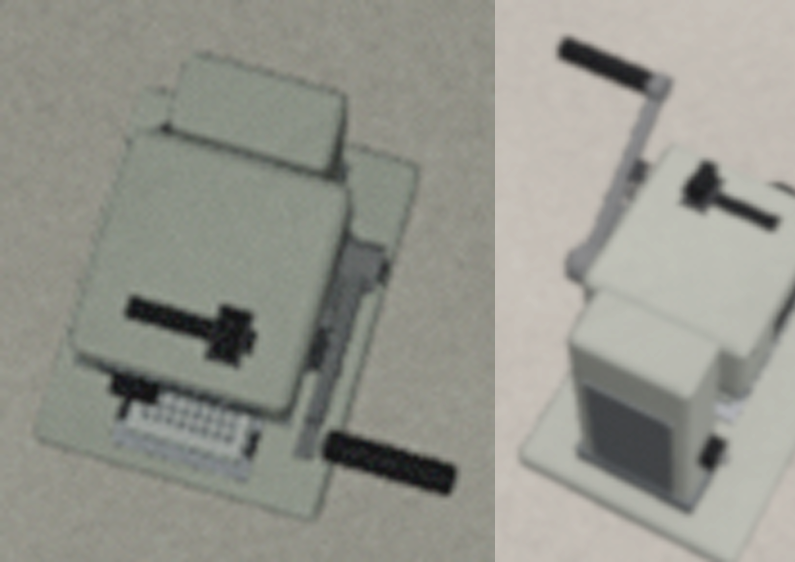

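Top crop: knob centre is at about px (266.6,199.4), with its slot running left (+y_d). The grip spans (287..316, 221..234). Scene crop: grip centre is at about (264,172) and knob at about (288,203). Yaw is about -14.4°. I'll refine this from both views.

```bash
python3 - <<'E'
import pickle
from h import *
t=pickle.load(open('top.pkl','rb'));s=pickle.load(open('scene.pkl','rb'))
def blob(c,x0,y0,x1,y1,th=50):
    m=(c['img'].max(2)[y0:y1,x0:x1]<th).astype(np.uint8);n,l,st,ce=cv2.connectedComponentsWithStats(m)
    i=1+np.argmax(st[1:,4]);p=np.argwhere(l==i)[:,::-1].astype(np.float32)+[x0,y0]
    b=cv2.minAreaRect(p.astype(np.float32));return b[0],b,st[i,4]
gt=blob(t,284,215,322,240);gs=blob(s,248,160,275,182);print(gt,gs)
def tri(a,b):
    (o1,d1),(o2,d2)=ray(t,a),ray(s,b);k=np.linalg.lstsq(np.c_[d1,-d2],o2-o1,rcond=None)[0]
    p,q=o1+k[0]*d1,o2+k[1]*d2;return (p+q)/2,np.linalg.norm(p-q)
print('grip tri',tri(gt[0],gs[0]),'top@z',onz(t,gt[0],.297),'scene@z',onz(s,gs[0],.297))
bx=cv2.boxPoints(gt[1]);e=[onz(t,p,.297) for p in bx];print('grip box',np.array(e))
# knob: in the top crop bar (216..250,305..365)
for n,p,z in (('knob',(266.6,199.4),.289),('knobmid',(266.6,199.4),.278)):print(n,onz(t,p,z))
print('knob scene',onz(s,(288.4,202.),.285))
yaw=-14.4*np.pi/180;X=np.array([np.cos(yaw),np.sin(yaw),0]);Y=np.array([-X[1],X[0],0])
C=lambda u,v:(215+u/4.5,125+v/4.5); S=lambda u,v:(235+(u-495)/3.88,155+v/3.88)
print('origins from corners:')
for n,c,p,z,dx,dy in (('bfl',t,C(37,437),.012,-.14,.11),('bfr',t,C(315,518),.012,-.14,-.11),('bbr',t,C(418,168),.012,.14,-.11),
  ('s bbl?',s,S(735,560),.012,.14,.11),('s bbr',s,S(523,455),.012,.14,-.11)):
    P=onz(c,p,z);print(n,P,'O',P-dx*X-dy*Y)
for n,p in (('hfl',C(75,350)),('hfr',C(285,412)),('hbr',C(347,190))):print(n,onz(t,p,.26))
E
```

```text
((300.99365234375, 227.3216552734375), ((300.99365234375, 227.3216552734375), (30.078929901123047, 7.0541582107543945), 16.389541625976562), np.int32(211)) ((262.83624267578125, 171.2155303955078), ((262.83624267578125, 171.2155303955078), (24.029081344604492, 4.989645004272461), 23.198591232299805), np.int32(121))
grip tri (array([ 0.4882, -0.0445,  0.2981]), np.float64(0.0020814719183863324)) top@z [ 0.4885 -0.0456  0.297 ] scene@z [ 0.4872 -0.0437  0.297 ]
grip box [[ 0.4901 -0.0025  0.297 ]
 [ 0.5092 -0.0078  0.297 ]
 [ 0.487  -0.0886  0.297 ]
 [ 0.468  -0.0832  0.297 ]]
knob [0.5667 0.0523 0.289 ]
knobmid [0.5684 0.0526 0.278 ]
knob scene [0.5777 0.0603 0.285 ]
origins from corners:
bfl [0.5295 0.2032 0.012 ] O [0.6377 0.0619 0.012 ]
bfr [ 0.4732 -0.005   0.012 ] O [0.6361 0.0668 0.012 ]
bbr [ 0.7394 -0.078   0.012 ] O [0.6311 0.0634 0.012 ]
s bbl? [0.7849 0.1372 0.012 ] O [0.6219 0.0655 0.012 ]
s bbr [ 0.7304 -0.0717  0.012 ] O [0.6222 0.0696 0.012 ]
hfl [0.5594 0.1536 0.26  ]
hfr [0.522  0.0183 0.26  ]
hbr [ 0.6671 -0.0189  0.26  ]
```

Emit:
drive_tool:
  targets:
    - [0,0,0,-1,0]
    - [0,0,0,-1,0]
    - [0,0,0,-1,0]
    - [0,0,0,-1,0]
    - [0,0,0,-1,0]
    - [0,0,0,0,-0.933]
    - [0,0,0,0,-0.933]
    - [0,0,0,0,-0.933]
    - [0,0,0,0,-0.933]
    - [0,0,0,0,-0.933]
    - [0,0,0,0,-0.933]
    - [0,0,0,0,-0.933]
    - [0,0,0,0,-0.933]
    - [0,0,0,0,-0.933]
    - [0,0,0,0,-0.933]
    - [0,0,0,0,-0.933]
    - [0,0,0,0,-0.933]
    - [0,0,0,0,-0.933]
    - [0,0,0,0,0]
  grip_force: 40

```text
t: 2.0
tcp_pos: [0.2159, -0.6129, 0.3558]
tcp_rot: [[0.258, 0.966, -0.0], [0.966, -0.258, 0.001], [0.001, -0.0, -1.0]]
ft_force: [0.2, -0.4, -0.2]
opening: 0.0002
```

Emit:
drive_tool:
  targets:
    - [0,1,0.242,0,0]
    - [0,1,0.242,0,0]
    - [0,1,0.242,0,0]
    - [0,1,0.242,0,0]
    - [0,1,0.242,0,0]
    - [0,1,0.242,0,0]
    - [0,1,0.242,0,0]
    - [0,1,0.242,0,0]
    - [0,1,0.242,0,0]
    - [0,1,0.242,0,0]
    - [0,1,0.242,0,0]
    - [0,1,0.242,0,0]
    - [0,1,0.242,0,0]
    - [0,1,0.242,0,0]

```text
t: 3.4
tcp_pos: [0.3887, -0.2958, 0.3562]
tcp_rot: [[0.261, 0.965, -0.0], [0.965, -0.261, 0.0], [0.0, -0.0, -1.0]]
ft_force: [0.5, 0.3, -0.2]
opening: -0.0002
```

Emit:
drive_tool:
  targets:
    - [0,1,0.242,0,0]
    - [0,1,0.242,0,0]
    - [0,1,0.242,0,0]
    - [0,1,0.242,0,0]
    - [0,1,0.242,0,0]
    - [0,1,0.242,0,0]
    - [0,1,0.242,0,0]
    - [0,1,0.242,0,0]
    - [0,1,0.242,0,0]
    - [0,1,0.242,0,0]
    - [0,1,0.242,0,0]
    - [0,1,0.242,0,0]
    - [0,1,0.242,0,0]
    - [0,1,0.242,0,0]
    - [0,0,0,0,0]
    - [0,0,0,0,0]

```text
t: 5.0
tcp_pos: [0.5606, 0.0196, 0.3559]
tcp_rot: [[0.259, 0.966, -0.001], [0.966, -0.259, 0.0], [0.0, -0.001, -1.0]]
ft_force: [-0.0, -0.7, -0.0]
opening: -0.0001
```

```bash
python3 - <<'E'
from station import viewer,bot
import pickle
from h import *
o=[]
for n in ['wrist','scene']:
    c=viewer.capture(n);pickle.dump(c,open(n+'1.pkl','wb'));o.append(c)
w,s=o
a=cv2.resize(s['img'][155:260,235:340],(420,420),interpolation=cv2.INTER_CUBIC)
im=np.hstack([w['img'][:,90:470],a]);cv2.imwrite('pics/w1.png',cv2.cvtColor(im,cv2.COLOR_RGB2BGR))
print(w['fx'],w['cx'],w['cy'],w['dist'],np.array(w['world_from_camera']),bot.get_state()['tcp_pos'])
P=bot.get_state()['tcp_pos'];print('tcp px',proj(w,[P]),'grip px',proj(w,[[.488,-.045,.297]]),'knob',proj(w,[[.57,.054,.289]]))
E
```

```text
293.24473266740705 277.58802454353594 209.06736505349025 [-0.0366  0.      0.      0.      0.    ] [[ 0.966  -0.2476 -0.0742  0.5796]
 [-0.2585 -0.9256 -0.2766  0.09  ]
 [-0.0002  0.2864 -0.9581  0.4974]
 [ 0.      0.      0.      1.    ]] [0.5606 0.0183 0.3562]
tcp px [[277.9281 266.4609]] grip px [[211.5536 320.3284]] knob [[277.6717 175.6435]]
```

View pics/w1.png

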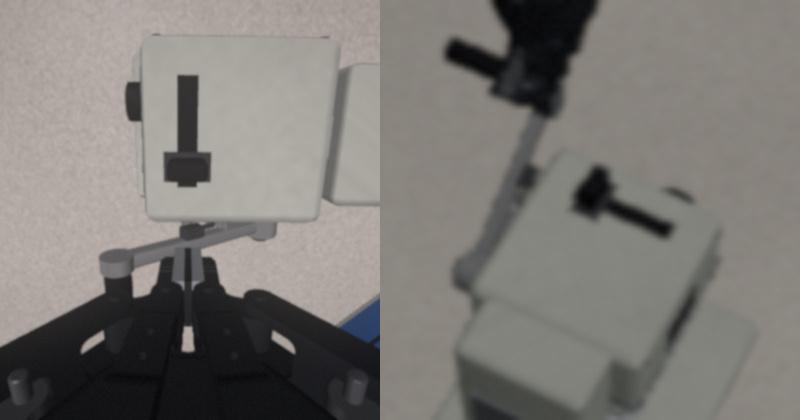

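The wrist view shows the knob centred near column 278, as predicted, and about 3 mm further +y than estimated. I'll shift by that, descend and push.

Emit:
drive_tool:
  targets:
    - [0,0.15,0,0.7,0]
    - [0,0,0,0.7,0]
    - [0,0,0,0.7,0]
    - [0,0,0,0.6,0]
    - [0,0,0,0.6,0]
    - [0,0,0,0,0]
    - [0,0,0,0,0]

```text
t: 5.8
tcp_pos: [0.5617, 0.0227, 0.274]
tcp_rot: [[0.259, 0.966, -0.0], [0.966, -0.259, 0.0], [0.0, -0.0, -1.0]]
ft_force: [-0.3, 1.9, 0.5]
opening: 0.0
```

Emit:
drive_tool:
  targets:
    - [0,0.3,0,0,0]
    - [0,0.3,0,0,0]
    - [0,0.3,0,0,0]
    - [0,0,0,0,0]
    - [0,0,0,0,0]

```text
t: 6.3
tcp_pos: [0.5675, 0.0454, 0.2738]
tcp_rot: [[0.258, 0.966, -0.0], [0.966, -0.258, 0.001], [0.0, -0.0, -1.0]]
ft_force: [-0.6, -0.3, 0.0]
opening: 0.0003
```

Emit:
drive_tool:
  targets:
    - [0,0.3,0,0,0]
    - [0,0.3,0,0,0]
    - [0,0.3,0,0,0]

```text
t: 6.6
tcp_pos: [0.5736, 0.0665, 0.2738]
tcp_rot: [[0.259, 0.966, 0.0], [0.966, -0.259, -0.0], [-0.0, 0.0, -1.0]]
ft_force: [1.1, -3.1, 0.2]
opening: 0.0001
```

Emit:
drive_tool:
  targets:
    - [0,0.3,0,0,0]
    - [0,0.3,0,0,0]
    - [0,0.2,0,0,0]

```text
t: 6.9
tcp_pos: [0.5754, 0.0717, 0.2738]
tcp_rot: [[0.27, 0.963, -0.011], [0.962, -0.271, -0.021], [-0.023, -0.005, -1.0]]
ft_force: [-36.0, -56.8, 30.3]
opening: -0.0002
```

Emit:
drive_tool:
  targets:
    - [0,-0.5,0,0,0]
    - [0,0,0,0,0]
    - [0,0,0,0,0]

```text
t: 7.2
tcp_pos: [0.5752, 0.0708, 0.2739]
tcp_rot: [[0.262, 0.965, -0.001], [0.965, -0.262, -0.004], [-0.004, -0.0, -1.0]]
ft_force: [-4.4, -12.7, 4.6]
opening: -0.0001
```

```bash
python3 - <<'E'
from station import viewer,bot
import pickle
from h import *
o=[]
for n in ['wrist','scene','top']:
    c=viewer.capture(n);pickle.dump(c,open(n+'2.pkl','wb'));o.append(c)
w,s,t=o
a=cv2.resize(s['img'][155:260,235:340],(420,420),interpolation=cv2.INTER_CUBIC)
im=np.hstack([w['img'][:,90:470],a]);cv2.imwrite('pics/w2.png',cv2.cvtColor(im,cv2.COLOR_RGB2BGR))
P=bot.get_state()['tcp_pos'];print(P,bot.get_state()['ft_force'],'tcp px',proj(w,[P]))
E
```

```text
[0.5751 0.0708 0.2738] [ -4.2122 -12.4804   4.5485] tcp px [[277.4387 264.0695]]
```

View pics/w2.png

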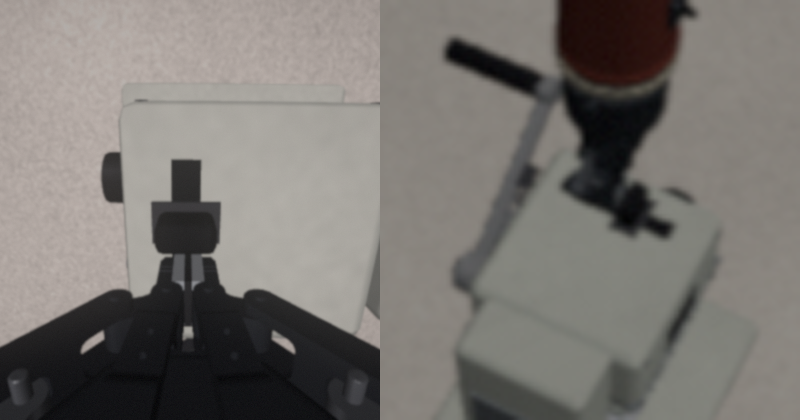

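```bash
python3 - <<'E'
import pickle
from h import *
w1=pickle.load(open('wrist1.pkl','rb'));w2=pickle.load(open('wrist2.pkl','rb'))
O=np.array([.6325,.065,0]);X=np.array([.9659,-.2588,0]);Y=np.array([.2588,.9659,0])
f=lambda P:np.array([(P-O)@X,(P-O)@Y])
for n,w in (('w1',w1),('w2',w2)):
    col=w['img'][:,272:284].max(2).mean(1)
    print(n,[int(v) for v in col[60:270:2]])
print('slot end',f(onz(w1,(278,75),.26)),f(onz(w2,(278,160),.26)))
print('slot start w1',f(onz(w1,(278,187),.26)))
for r in (152,159,183):print('w1',r,[f(onz(w1,(278,r),z))[1] for z in(.26,.289)])
for r in (203,212,252):print('w2',r,[f(onz(w2,(278,r),z))[1] for z in(.26,.289)])
E
```

```text
w1 [170, 170, 170, 170, 170, 170, 169, 142, 69, 53, 53, 53, 52, 52, 52, 51, 52, 51, 51, 51, 51, 51, 51, 51, 51, 51, 51, 50, 50, 50, 50, 50, 50, 49, 50, 50, 50, 50, 49, 49, 49, 49, 48, 49, 49, 50, 60, 67, 65, 51, 46, 47, 49, 50, 50, 50, 49, 49, 49, 48, 47, 48, 50, 87, 161, 174, 174, 175, 175, 175, 176, 175, 175, 174, 174, 174, 174, 172, 161, 146, 129, 110, 89, 62, 61, 64, 65, 65, 64, 67, 89, 112, 114, 108, 79, 68, 68, 68, 67, 65, 64, 64, 64, 63, 61]
w2 [174, 173, 174, 175, 173, 173, 173, 175, 177, 178, 176, 171, 167, 170, 171, 171, 170, 170, 170, 170, 158, 145, 159, 168, 168, 168, 169, 169, 169, 169, 170, 170, 170, 171, 171, 171, 171, 171, 171, 172, 171, 171, 171, 171, 171, 171, 170, 171, 171, 151, 78, 50, 49, 49, 48, 48, 48, 47, 47, 46, 46, 46, 46, 45, 45, 44, 44, 43, 43, 43, 44, 54, 62, 62, 62, 59, 45, 37, 37, 36, 36, 36, 37, 39, 40, 40, 39, 39, 39, 39, 39, 38, 38, 37, 37, 36, 36, 53, 63, 61, 61, 60, 60, 59, 59]
slot end [-0.0573  0.0442] [-0.0565  0.0443]
slot start w1 [-0.0572 -0.0415]
w1 152 [np.float64(-0.012880497141348896), np.float64(-0.010030238936617059)]
w1 159 [np.float64(-0.01845038633052337), np.float64(-0.014919690290532315)]
w1 183 [np.float64(-0.038101528038842446), np.float64(-0.03217017735919203)]
w2 203 [np.float64(0.020754671184210455), np.float64(0.028900997235516594)]
w2 212 [np.float64(0.01557721289833386), np.float64(0.02469235018728186)]
w2 252 [np.float64(-0.008675417769652038), np.float64(0.004977896330418931)]
```

The knob's leading edge moved from y_d -0.0149 to +0.0247, about 39.6 mm, and the push met a hard stop. Now I'll retreat and go above the grip.

Emit:
drive_tool:
  targets:
    - [0,-0.4,0,0,0]
    - [0,0,0,-0.9,0]
    - [0,0,0,-0.9,0]
    - [0,0,0,-0.9,0]
    - [0,0,0,-0.9,0]
    - [50,-0.9,-0.36,0,0]
    - [100,-0.9,-0.36,0,0]
    - [100,-0.9,-0.36,0,0]
    - [100,-0.9,-0.36,0,0]
    - [100,-0.9,-0.36,0,0]
    - [100,-0.9,-0.36,0,0]
    - [100,0,0,0,0]
    - [100,0,0,0,0]

```text
t: 8.65
tcp_pos: [0.4859, -0.0516, 0.364]
tcp_rot: [[0.258, 0.966, 0.001], [0.966, -0.258, 0.001], [0.001, 0.001, -1.0]]
ft_force: [-0.5, -0.5, 0.1]
opening: 0.0854
```

```bash
python3 - <<'E'
from station import viewer,bot
import pickle
from h import *
o=[]
for n in ['wrist','scene']:
    c=viewer.capture(n);pickle.dump(c,open(n+'3.pkl','wb'));o.append(c)
w,s=o
a=cv2.resize(s['img'][155:260,235:340],(420,420),interpolation=cv2.INTER_CUBIC)
im=np.hstack([w['img'][:,90:470],a]);cv2.imwrite('pics/w3.png',cv2.cvtColor(im,cv2.COLOR_RGB2BGR))
st=bot.get_state();P=st['tcp_pos'];print(P,st['q'],st['ft_force'],'tcp px',proj(w,[P]),'grip pred',proj(w,[[.488,-.045,.297]]))
O=np.array([.6325,.065,0]);X=np.array([.9659,-.2588,0]);Y=np.array([.2588,.9659,0])
print('tcp d',(P-O)@X,(P-O)@Y,'cam z axis')
E
```

```text
[ 0.4861 -0.051   0.3638] [ 0.6398 -0.008  -0.6131  1.5918 -0.0054  1.5559 -0.2329] [-0.2775  0.1529 -0.5955] tcp px [[277.6252 262.7682]] grip pred [[277.8372 213.87  ]]
tcp d -0.11134830188235337 -0.14989767057678288 cam z axis
```

View pics/w3.png

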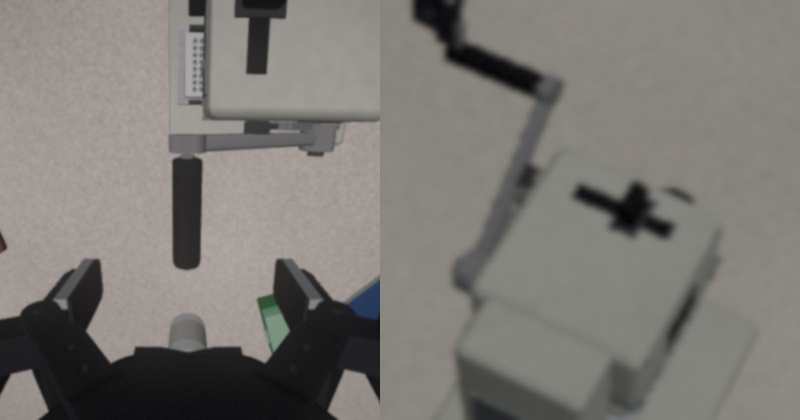

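Wrist view: the grip is centred at column 277.5, rows 155–268, as predicted. The knob sits at the far end of its slot. I'll descend and grasp.

Emit:
drive_tool:
  targets:
    - [100,0,0,0.7,0]
    - [100,0,0,0.7,0]
    - [100,0,0,0.7,0]
    - [100,0,0,0.7,0]
    - [100,0,0,0.7,0]
    - [100,0,0,0,0]
    - [100,0,0,0,0]

```text
t: 9.45
tcp_pos: [0.486, -0.0516, 0.2766]
tcp_rot: [[0.257, 0.966, -0.0], [0.966, -0.257, 0.001], [0.001, -0.0, -1.0]]
ft_force: [-0.2, -0.5, 0.4]
opening: 0.0853
```

Emit:
drive_tool:
  targets:
    - [0,0,0,0,0]
    - [0,0,0,0,0]
    - [0,0,0,0,0]
    - [0,0,0,0,0]
    - [0,0,0,0,0]
    - [0,0,0,0,0]
    - [0,0,0,0,0]
    - [0,0,0,0,0]
    - [0,0,0,0,0]
    - [0,0,0,0,0]
  grip_force: 60

```text
t: 10.45
tcp_pos: [0.4849, -0.0523, 0.2766]
tcp_rot: [[0.259, 0.966, -0.001], [0.966, -0.259, -0.0], [-0.0, -0.001, -1.0]]
ft_force: [-4.5, 0.4, 4.5]
opening: 0.02
```

Emit:
drive_tool:
  targets:
    - [0,0,-0.125,0.185,0]
    - [0,0,0,0,0]
    - [0,0,0,0,0]

```text
t: 10.75
tcp_pos: [0.4831, -0.0518, 0.2735]
tcp_rot: [[0.259, 0.966, 0.002], [0.966, -0.259, -0.001], [-0.0, 0.002, -1.0]]
ft_force: [-4.4, -0.2, 14.3]
opening: 0.0204
```

Emit:
drive_tool:
  targets:
    - [0,0,-0.118,0.189,0]
    - [0,0,0,0,0]
    - [0,0,0,0,0]

```text
t: 11.05
tcp_pos: [0.4801, -0.051, 0.2687]
tcp_rot: [[0.259, 0.966, 0.002], [0.966, -0.259, -0.001], [-0.0, 0.002, -1.0]]
ft_force: [-4.5, -0.6, 12.8]
opening: 0.0202
```

Emit:
drive_tool:
  targets:
    - [0,0,-0.112,0.193,0]
    - [0,0,0,0,0]
    - [0,0,0,0,0]

```text
t: 11.35
tcp_pos: [0.4773, -0.0503, 0.2638]
tcp_rot: [[0.259, 0.966, 0.002], [0.966, -0.259, -0.001], [-0.0, 0.002, -1.0]]
ft_force: [-6.4, 0.1, 13.5]
opening: 0.0198
```

Emit:
drive_tool:
  targets:
    - [0,0,-0.105,0.197,0]
    - [0,0,0,0,0]
    - [0,0,0,0,0]

```text
t: 11.65
tcp_pos: [0.4748, -0.0495, 0.259]
tcp_rot: [[0.259, 0.966, 0.002], [0.966, -0.259, -0.001], [-0.0, 0.002, -1.0]]
ft_force: [-6.0, 0.0, 14.1]
opening: 0.02
```

Emit:
drive_tool:
  targets:
    - [0,0,-0.098,0.201,0]
    - [0,0,0,0,0]
    - [0,0,0,0,0]

```text
t: 11.95
tcp_pos: [0.4724, -0.0489, 0.2541]
tcp_rot: [[0.259, 0.966, 0.001], [0.966, -0.259, -0.001], [-0.001, 0.002, -1.0]]
ft_force: [-6.2, 1.1, 15.9]
opening: 0.0203
```

Emit:
drive_tool:
  targets:
    - [0,0,-0.091,0.204,0]
    - [0,0,0,0,0]
    - [0,0,0,0,0]

```text
t: 12.25
tcp_pos: [0.4697, -0.0482, 0.2481]
tcp_rot: [[0.259, 0.966, -0.0], [0.966, -0.259, -0.0], [-0.0, 0.0, -1.0]]
ft_force: [-5.0, 1.1, 9.4]
opening: 0.0204
```

Emit:
drive_tool:
  targets:
    - [0,0,-0.044,0.103,0]
    - [0,0,0,0,0]
    - [0,0,0,0,0]

```text
t: 12.55
tcp_pos: [0.4689, -0.0479, 0.2459]
tcp_rot: [[0.259, 0.966, 0.001], [0.966, -0.259, -0.001], [-0.0, 0.001, -1.0]]
ft_force: [-6.7, 1.5, 12.9]
opening: 0.0205
```

Emit:
drive_tool:
  targets:
    - [0,0,-0.041,0.104,0]
    - [0,0,0,0,0]
    - [0,0,0,0,0]

```text
t: 12.85
tcp_pos: [0.4679, -0.0477, 0.2433]
tcp_rot: [[0.259, 0.966, 0.0], [0.966, -0.259, -0.001], [-0.0, 0.001, -1.0]]
ft_force: [-6.9, 0.8, 12.3]
opening: 0.0204
```

Emit:
drive_tool:
  targets:
    - [0,0,-0.039,0.105,0]
    - [0,0,0,0,0]
    - [0,0,0,0,0]

```text
t: 13.15
tcp_pos: [0.4669, -0.0474, 0.2406]
tcp_rot: [[0.259, 0.966, 0.0], [0.966, -0.259, -0.001], [-0.0, 0.0, -1.0]]
ft_force: [-6.2, 0.5, 12.5]
opening: 0.0203
```

Emit:
drive_tool:
  targets:
    - [0,0,-0.037,0.105,0]
    - [0,0,0,0,0]
    - [0,0,0,0,0]

```text
t: 13.45
tcp_pos: [0.4659, -0.0471, 0.238]
tcp_rot: [[0.259, 0.966, 0.0], [0.966, -0.259, -0.0], [-0.0, 0.0, -1.0]]
ft_force: [-6.9, 0.4, 12.3]
opening: 0.02
```

Emit:
drive_tool:
  targets:
    - [0,0,-0.036,0.106,0]
    - [0,0,0,0,0]
    - [0,0,0,0,0]

```text
t: 13.75
tcp_pos: [0.465, -0.0469, 0.2353]
tcp_rot: [[0.259, 0.966, 0.0], [0.966, -0.259, -0.0], [-0.0, 0.0, -1.0]]
ft_force: [-5.7, 1.1, 11.6]
opening: 0.0205
```

Emit:
drive_tool:
  targets:
    - [0,0,-0.034,0.106,0]
    - [0,0,0,0,0]
    - [0,0,0,0,0]

```text
t: 14.05
tcp_pos: [0.4642, -0.0466, 0.2327]
tcp_rot: [[0.259, 0.966, 0.0], [0.966, -0.259, -0.001], [-0.0, 0.0, -1.0]]
ft_force: [-7.3, 0.5, 12.5]
opening: 0.0204
```

Emit:
drive_tool:
  targets:
    - [0,0,-0.032,0.107,0]
    - [0,0,0,0,0]
    - [0,0,0,0,0]

```text
t: 14.35
tcp_pos: [0.4637, -0.0465, 0.2306]
tcp_rot: [[0.259, 0.966, 0.001], [0.966, -0.259, -0.001], [-0.001, 0.001, -1.0]]
ft_force: [-9.1, 0.7, 17.8]
opening: 0.0203
```

Emit:
drive_tool:
  targets:
    - [0,0,-0.03,0.107,0]
    - [0,0,0,0,0]
    - [0,0,0,0,0]

```text
t: 14.65
tcp_pos: [0.4627, -0.0462, 0.2274]
tcp_rot: [[0.259, 0.966, 0.0], [0.966, -0.259, -0.001], [-0.0, 0.0, -1.0]]
ft_force: [-7.0, 1.5, 10.5]
opening: 0.02
```

Emit:
drive_tool:
  targets:
    - [0,0,-0.028,0.108,0]
    - [0,0,0,0,0]
    - [0,0,0,0,0]

```text
t: 14.95
tcp_pos: [0.4617, -0.0459, 0.2238]
tcp_rot: [[0.259, 0.966, -0.001], [0.966, -0.259, -0.0], [-0.0, -0.001, -1.0]]
ft_force: [-4.3, 1.2, 5.5]
opening: 0.0204
```

Emit:
drive_tool:
  targets:
    - [0,0,-0.026,0.108,0]
    - [0,0,0,0,0]
    - [0,0,0,0,0]

```text
t: 15.25
tcp_pos: [0.4612, -0.0458, 0.2214]
tcp_rot: [[0.259, 0.966, -0.001], [0.966, -0.259, -0.0], [-0.0, -0.001, -1.0]]
ft_force: [-5.8, 2.2, 8.8]
opening: 0.0204
```

Two clicks felt: forces peaked at TCP z ≈ 0.255 and ≈ 0.230, 10° apart. I'll continue to the third.

Emit:
drive_tool:
  targets:
    - [0,0,-0.05,0.218,0]
    - [0,0,0,0,0]
    - [0,0,0,0,0]

```text
t: 15.55
tcp_pos: [0.4601, -0.0455, 0.2161]
tcp_rot: [[0.259, 0.966, -0.0], [0.966, -0.259, -0.0], [-0.0, -0.0, -1.0]]
ft_force: [-6.7, 0.9, 12.2]
opening: 0.0203
```

Emit:
drive_tool:
  targets:
    - [0,0,-0.045,0.22,0]
    - [0,0,0,0,0]
    - [0,0,0,0,0]

```text
t: 15.85
tcp_pos: [0.4592, -0.0452, 0.2107]
tcp_rot: [[0.259, 0.966, 0.0], [0.966, -0.259, -0.0], [-0.0, 0.0, -1.0]]
ft_force: [-5.9, 2.1, 10.7]
opening: 0.0203
```

Emit:
drive_tool:
  targets:
    - [0,0,-0.02,0.11,0]
    - [0,0,0,0,0]
    - [0,0,0,0,0]

```text
t: 16.15
tcp_pos: [0.4588, -0.0451, 0.208]
tcp_rot: [[0.259, 0.966, 0.0], [0.966, -0.259, -0.0], [-0.0, 0.0, -1.0]]
ft_force: [-5.8, 1.0, 11.5]
opening: 0.02
```

Emit:
drive_tool:
  targets:
    - [0,0,-0.018,0.11,0]
    - [0,0,0,0,0]
    - [0,0,0,0,0]

```text
t: 16.45
tcp_pos: [0.4584, -0.045, 0.2054]
tcp_rot: [[0.259, 0.966, 0.0], [0.966, -0.259, -0.0], [-0.0, 0.0, -1.0]]
ft_force: [-5.6, 2.0, 11.8]
opening: 0.0205
```

Emit:
drive_tool:
  targets:
    - [0,0,-0.015,0.11,0]
    - [0,0,0,0,0]
    - [0,0,0,0,0]

```text
t: 16.75
tcp_pos: [0.4582, -0.045, 0.2032]
tcp_rot: [[0.259, 0.966, 0.001], [0.966, -0.259, -0.001], [-0.0, 0.001, -1.0]]
ft_force: [-8.5, 2.3, 17.1]
opening: 0.0204
```

Emit:
drive_tool:
  targets:
    - [0,0,-0.012,0.11,0]
    - [0,0,0,0,0]
    - [0,0,0,0,0]

```text
t: 17.05
tcp_pos: [0.4579, -0.0449, 0.2004]
tcp_rot: [[0.259, 0.966, 0.001], [0.966, -0.259, -0.001], [-0.0, 0.001, -1.0]]
ft_force: [-8.7, 1.5, 18.6]
opening: 0.0206
```

Emit:
drive_tool:
  targets:
    - [0,0,-0.01,0.11,0]
    - [0,0,0,0,0]
    - [0,0,0,0,0]

```text
t: 17.35
tcp_pos: [0.4575, -0.0448, 0.1968]
tcp_rot: [[0.259, 0.966, 0.0], [0.966, -0.259, -0.0], [-0.0, 0.0, -1.0]]
ft_force: [-4.9, 1.1, 9.8]
opening: 0.02
```

Emit:
drive_tool:
  targets:
    - [0,0,-0.008,0.11,0]
    - [0,0,0,0,0]
    - [0,0,0,0,0]

```text
t: 17.65
tcp_pos: [0.4573, -0.0447, 0.1939]
tcp_rot: [[0.259, 0.966, 0.0], [0.966, -0.259, -0.0], [-0.0, 0.0, -1.0]]
ft_force: [-3.8, 1.2, 8.0]
opening: 0.0203
```

Emit:
drive_tool:
  targets:
    - [0,0,-0.006,0.11,0]
    - [0,0,0,0,0]
    - [0,0,0,0,0]

```text
t: 17.95
tcp_pos: [0.4573, -0.0447, 0.1914]
tcp_rot: [[0.259, 0.966, 0.0], [0.966, -0.259, -0.0], [-0.0, 0.0, -1.0]]
ft_force: [-4.2, 1.4, 9.8]
opening: 0.0203
```

Third click felt (peak at about 0.202, drop to 0.194). Next I'll go over the fourth, expected at about 0.171, and stop at about 0.157.

Emit:
drive_tool:
  targets:
    - [0,0,-0.008,0.223,0]
    - [0,0,0,0,0]
    - [0,0,0,0,0]

```text
t: 18.25
tcp_pos: [0.4571, -0.0447, 0.1858]
tcp_rot: [[0.259, 0.966, 0.0], [0.966, -0.259, -0.0], [-0.0, 0.0, -1.0]]
ft_force: [-5.1, 0.7, 10.0]
opening: 0.0203
```

Emit:
drive_tool:
  targets:
    - [0,0,0,0.223,0]
    - [0,0,0,0,0]
    - [0,0,0,0,0]

```text
t: 18.55
tcp_pos: [0.4572, -0.0446, 0.1802]
tcp_rot: [[0.259, 0.966, 0.001], [0.966, -0.259, -0.0], [-0.0, 0.001, -1.0]]
ft_force: [-4.3, 1.3, 9.7]
opening: 0.0203
```

Emit:
drive_tool:
  targets:
    - [0,0,0.002,0.11,0]
    - [0,0,0,0,0]
    - [0,0,0,0,0]

```text
t: 18.85
tcp_pos: [0.4572, -0.0447, 0.1777]
tcp_rot: [[0.259, 0.966, 0.001], [0.966, -0.259, -0.0], [-0.0, 0.001, -1.0]]
ft_force: [-5.7, 1.7, 12.1]
opening: 0.02
```

Emit:
drive_tool:
  targets:
    - [0,0,0.005,0.11,0]
    - [0,0,0,0,0]
    - [0,0,0,0,0]

```text
t: 19.15
tcp_pos: [0.4574, -0.0447, 0.1748]
tcp_rot: [[0.259, 0.966, 0.001], [0.966, -0.259, -0.0], [-0.0, 0.001, -1.0]]
ft_force: [-4.7, 0.2, 10.8]
opening: 0.0203
```

Emit:
drive_tool:
  targets:
    - [0,0,0.008,0.11,0]
    - [0,0,0,0,0]
    - [0,0,0,0,0]

```text
t: 19.45
tcp_pos: [0.4575, -0.0448, 0.1722]
tcp_rot: [[0.259, 0.966, 0.001], [0.966, -0.259, -0.0], [-0.0, 0.001, -1.0]]
ft_force: [-6.5, 0.6, 12.8]
opening: 0.0204
```

Emit:
drive_tool:
  targets:
    - [0,0,0.01,0.11,0]
    - [0,0,0,0,0]
    - [0,0,0,0,0]

```text
t: 19.75
tcp_pos: [0.4578, -0.0448, 0.169]
tcp_rot: [[0.259, 0.966, 0.001], [0.966, -0.259, -0.0], [0.0, 0.001, -1.0]]
ft_force: [-1.9, 0.2, 6.2]
opening: 0.0204
```

Emit:
drive_tool:
  targets:
    - [0,0,0.012,0.11,0]
    - [0,0,0,0,0]
    - [0,0,0,0,0]

```text
t: 20.05
tcp_pos: [0.4581, -0.0449, 0.1663]
tcp_rot: [[0.259, 0.966, 0.001], [0.966, -0.259, -0.0], [0.0, 0.001, -1.0]]
ft_force: [-3.4, -0.2, 8.0]
opening: 0.0204
```

Emit:
drive_tool:
  targets:
    - [0,0,0.015,0.11,0]
    - [0,0,0,0,0]
    - [0,0,0,0,0]

```text
t: 20.35
tcp_pos: [0.4584, -0.045, 0.1637]
tcp_rot: [[0.259, 0.966, 0.001], [0.966, -0.259, -0.0], [-0.0, 0.001, -1.0]]
ft_force: [-5.0, 1.0, 10.3]
opening: 0.0202
```

Fourth click felt (drop at about 0.170). I'll settle at the mid-place.

Emit:
drive_tool:
  targets:
    - [0,0,0.018,0.12,0]
    - [0,0,0,0,0]
    - [0,0,0.02,0.12,0]
    - [0,0,0,0,0]
    - [0,0,0,0,0]
    - [0,0,0,0,0]
    - [0,0,0,0,0]
    - [0,0,0,0,0]

```text
t: 21.15
tcp_pos: [0.4593, -0.0452, 0.1578]
tcp_rot: [[0.259, 0.966, 0.0], [0.966, -0.259, -0.0], [-0.0, 0.001, -1.0]]
ft_force: [-3.7, 1.4, 9.7]
opening: 0.0204
```

```bash
python3 - <<'E'
from station import viewer,bot
import pickle
from h import *
w=viewer.capture('wrist');s=viewer.capture('scene');t=viewer.capture('top')
a=cv2.resize(s['img'][155:260,235:340],(420,420),interpolation=cv2.INTER_CUBIC)
cv2.imwrite('pics/w4.png',cv2.cvtColor(np.hstack([w['img'][:,90:470],a]),cv2.COLOR_RGB2BGR))
st=bot.get_state();print(st['t'],st['tcp_pos'],st['ft_force'],st['opening'])
t0=pickle.load(open('top.pkl','rb'))['img'].astype(int)
d=np.abs(t['img'].astype(int)-t0).max(2)
for n,(x0,y0,x1,y1) in dict(bottle=(380,245,420,280),tip=(380,188,430,225),rack=(120,205,165,280)).items():print(n,d[y0:y1,x0:x1].mean(),d[y0:y1,x0:x1].max())
E
```

```text
21.3 [ 0.4593 -0.0453  0.1577] [-4.3472  1.0587  9.7833] 0.02042415031571855
bottle 6.797142857142857 13
tip 6.8259459459459455 14
rack 6.798518518518518 20
```

View pics/w4.png

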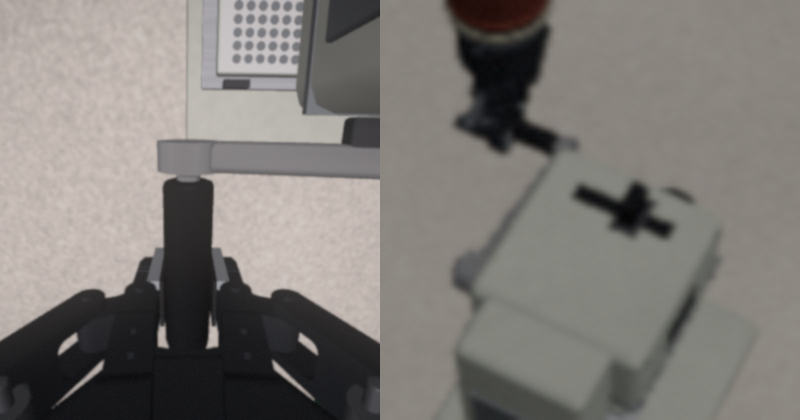

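The grip is held between the pads, the knob is still at its far end, and nothing else has moved.

```bash
python3 -c "
from station import ticket
print(ticket.close_job())"
```

```text
the job is handed in; nothing more can be done
None
```

I slid the lock knob to its unlocked stop, then pressed the lever to its fourth click. I handed the job in at about 21 s of the 64 s, with the gripper still holding the lever there. The hand-in gave no verdict.

- **Lock knob:** The wrist images show about 39.6 mm of travel, give or take about 2 mm. The push ended against a hard stop, where the force briefly reached about 70 N. The last picture still shows the knob at the far end of its slot.
- **Clicks:** I felt four, with the force dropping at tool heights of about 0.252, 0.227, 0.1985 and 0.171 m. That is 25–28 mm apart, which fits 10° teeth. The first click was sampled more coarsely than the others, but its spacing agrees.
- **Final hold:** The tool rests at a height of 0.158 m, about 13 mm past the fourth tooth and an estimated 15 mm before the fifth. The lever pushes up with a steady 10 N or so, and the jaws are closed on the grip at a 60 N setting.
- **Bottle, rack and tip box:** Comparing the overhead picture with the first one shows only image noise around them.

One reading stayed slightly off: a sideways force of 4–9 N on the grip during the press, which I put down to a small error in my estimate of the pivot position. None of the checks failed.

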